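# Return the top-heavy glaze bottles to the display row

### The job

Put the red and the blue glaze bottle from the table back on the display shelf, each standing upright in the empty place by the chip of its own colour, centred on the chip and in line with the other bottles so that the row is neat. Their stoneware caps make them very top-heavy: keep them upright all the way, set them down gently without dropping them, and leave everything else where it stands.

Things in the scene. Friction and masses are not known exactly. Their poses are not given: they have to be found in the camera images.
- bottle_red: To put away: slim bottle standing on the table, 170 mm tall: white body 40 mm in diameter (foot 38 mm) with a red band; from 118 to 170 mm up a plain red stoneware cap, a cylinder 46 mm in diameter: grip it there (middle 144 mm up). About 0.24 kg (varies by a third), centre of mass about 123 mm up: it tips over beyond about 8 degrees. Origin: centre of the underside, z up. Round.
- place_red (a point): Empty place on the shelf top, in the line of the row, where the centre of the red bottle's underside belongs: 54 mm from the centre of the red chip (flat disc 28 mm wide, 5 mm thick, fixed along the shelf's edge away from the robot). z up; x level, across the shelf from the row to the chip, away from the robot; y along the row.
- bottle_blue: To put away: slim bottle standing on the table, 170 mm tall: white body 40 mm in diameter (foot 38 mm) with a blue band; from 118 to 170 mm up a plain blue stoneware cap, a cylinder 46 mm in diameter: grip it there (middle 144 mm up). About 0.24 kg (varies by a third), centre of mass about 123 mm up: it tips over beyond about 8 degrees. Origin: centre of the underside, z up. Round.
- place_blue (a point): Empty place on the shelf top, in the line of the row, where the centre of the blue bottle's underside belongs: 54 mm from the centre of the blue chip (flat disc 28 mm wide, 5 mm thick, fixed along the shelf's edge away from the robot). z up; x level, across the shelf from the row to the chip, away from the robot; y along the row.
- bottle_yellow: Bystander, already in its place on the shelf, the yellow one of the row: same build as the red bottle (170 mm tall, yellow cap 46 mm in diameter, just as tippy). Origin: centre of the underside.
- bottle_green: Bystander, already in its place on the shelf, the green one of the row: same build as the red bottle (170 mm tall, green cap 46 mm in diameter, just as tippy). Origin: centre of the underside.
- bottle_black: Bystander, already in its place on the shelf, the black one of the row: same build as the red bottle (170 mm tall, black cap 46 mm in diameter, just as tippy). Origin: centre of the underside.
- shelf: Fixed low white shelf: 120 mm deep (x), 460 mm long (y), top 52 mm above the table. Origin: under its centre at table height; x away from the robot, yaw within 0.15 rad. Five places in a row at x -12, y -160, -80, 0, 80, 160 mm, each with its colour chip at x +42 mm; the order of colours varies. Neighbouring caps leave 34 mm between them. The robot's side of the row is open.
- jar_a: Bystander: loose squat white jar with yellow lid and green label, 62 mm in diameter, 75 mm tall, on the table. Origin: centre of the underside.
- jar_b: Bystander: loose squat white jar with white lid and blue label, 62 mm in diameter, 75 mm tall, on the table. Origin: centre of the underside.
- brush: Bystander: loose brush lying flat on the table, under 40 mm high.
Not all that is in view belongs to the job. Several things look just like the bottle_blue: the one meant starts farthest to the robot's left. There is more than one size of the bottle_red; the job needs the larger.

How it is judged (in metres and radians):
At the end, for the whole second after the job is handed in: The red and the blue bottle each stand at rest on the shelf within 15 mm of the place by the chip of their own colour, foot on the board (4 mm), within 3.4 degrees of upright; the yellow, green and black bottles still stand upright within 20 mm of where they were (horizontal distance between bottle_red and place_red below 0.015 m and z of bottle_red in the frame of place_red between -0.004 and 0.004 m and angle between each of bottle_red, bottle_blue, bottle_yellow, bottle_green, bottle_black's own z axis and vertical below 0.06 rad and linear speed of each of bottle_red, bottle_blue below 0.02 m/s and angular speed of each of bottle_red, bottle_blue below 0.2 rad/s and horizontal distance between bottle_blue and place_blue below 0.015 m and z of bottle_blue in the frame of place_blue between -0.004 and 0.004 m and distance of each of bottle_yellow, bottle_green, bottle_black from where it was at the start of the episode below 0.02 m); the robot touches nothing.
It fails at once if the red or the blue bottle is tilted by more than 20 degrees or falls over (angle between any of bottle_red, bottle_blue's own z axis and vertical above 0.35 rad).
It fails at once if the red or the blue bottle is dropped (faster than 0.4 m/s with no finger on it: a fall of some 8 mm) ((linear speed of bottle_red above 0.4 m/s and contact force between bottle_red and the fingers below 0.05 N) or (linear speed of bottle_blue above 0.4 m/s and contact force between bottle_blue and the fingers below 0.05 N)).
It fails at once if the yellow, green or black bottle is tilted by more than 17 degrees or shifted by more than 20 mm ((angle between bottle_yellow's own z axis and vertical above 0.3 rad or distance of bottle_yellow from where it was at the start of the episode above 0.02 m) or (angle between bottle_green's own z axis and vertical above 0.3 rad or distance of bottle_green from where it was at the start of the episode above 0.02 m) or (angle between bottle_black's own z axis and vertical above 0.3 rad or distance of bottle_black from where it was at the start of the episode above 0.02 m)).
It fails at once if a jar or the brush is moved by more than 30 mm (distance of any of jar_a, jar_b, brush from where it was at the start of the episode above 0.03 m).
It also fails if it takes over 72 s, if anything falls off the work surface, if the arm or the gripper's body presses on something with over 40 N, if the wrist force passes 120 N, or if a joint passes its speed limit or range.

### The arm

A 7-joint arm with a two-finger parallel gripper is mounted at the origin on the work surface. World frame = base frame: x ahead of the robot, y to its left, z up, the work surface at z = 0. Lengths are in mm, angles in rad, forces in N, time in s.
With the tool pointing down it reaches from about 400 to 875 mm from the base axis. Payload 4.4 kg.
Tool frame: the origin (TCP) lies at the very end of the fingers, on their centre line; the grasp point (between the pads) lies 19 mm behind it; z points along the fingers, y is the line along which they close (so a half turn about z gives the same grasp; the last joint's range is limited). The gripper opens to 85 mm and grips with 20 to 120 N. Pads are 22 mm wide; open, the fingers measure 114 mm over their backs; the gripper's body (76 mm by 85 mm) begins 54 mm behind the grasp point. The pads swing forward as they close: fully open they stand 13 mm farther back than shut.
Start: joints at [-1.408, 0.628, 0.038, 1.517, -0.027, 0.996, -0.02], TCP at [147.4, 633.081, 231.313] pointing down, gripper open.
Joint ranges: [-3.06, 3.06], [-0.37, 2.12], [-1.25, 1.32], [0.18, 2.47], [-1.1, 4.24], [0.23, 1.98], [-2.94, 2.94]. Speed limits (rad/s): [2.57, 2.57, 3.14, 3.14, 3.14, 3.14, 3.14].

### API

Orientations are given as a rotation vector (axis times angle).
In Python, from cell import env gives the robot as it stands. The module is installed in compiled form; this text tells all that it offers.
- The arm moves only by the tool arm_command, never from a script. Its argument "increments" is one flat list of numbers, 7 for each row, row after row: the turn, a rotation vector about the tool's x, y, z normalised to -1 to 1, where 1 is 45 degrees, then the shift along the tool's x, y, z normalised to -1 to 1, where 1 is 0.2 m, then the opening, from 0 (shut) to 1 (fully open). In form: [ax, ay, az, dx, dy, dz, gripper, ax, ay, az, dx, dy, dz, gripper, ...]. A call has 1 to 8 rows; each row is the pose to reach, as a shift and turn from the pose commanded when the call began, along the tool's axes at that moment; what a row does not reach only later rows make up. A row lasts 1/10 s, in which the tool goes at most 50 mm and 8.59 degrees, less where a joint would pass 70% of its speed; a pose out of reach is approached as far as the arm can. A call with a number of a shift or a turn outside -1 to 1 is refused whole. A call with a gripper value outside its range is refused whole. The fingers move at their own pace and stop on an object; the grip force is fixed at half the most. Time passes only in rows, so rows that repeat a pose let the fingers close. It gives the time, the measured TCP pose, the force, the opening and the grip force at its end, in the units of the state.
- env.observe(): the state, without advancing time (a new reading comes with each control period).
- env.grab_frame(name): name is "side" or "top" or "wrist"; returns a dict with "color" (480x640x3 uint8, red, green, blue), "mtx" (3x3 intrinsics, pixels), "camera_from_world" (4x4, takes a point from world to camera coordinates). Camera axes: x right, y down, z forward; pixel columns grow to the right and rows downward; lengths in mm; the calibration is good to about 2 mm. A picture is of the moment at which its call begins. There is no depth.
- env.job_done(): hands the job in; it is judged then, once.
The state is a dict: "t": time; "joint_positions": joint angles; "qd": joint speeds; "effort": joint torques, N m; "position": TCP position; "eef_rot": TCP orientation; "wrist_force": force on the tool from outside, world axes, zero at the start; "moment": the same for the moment, N m; "gripper_width": finger opening in mm; "grasp_force": force on a finger pad.
Only numpy, scipy, OpenCV 4.12 (cv2) and the standard library are available. Lean on these libraries where they do the work, as an engineer would, in place of code of your own. Each camera call takes 0.05 s, during which the arm holds its last target. There are 200 camera calls.

## Working session

There is one attempt and no reset: what is moved stays moved. The work goes in short steps, Python scripts to look and compute and a tool call to move; the robot and the scene stay as the last step left them, time stands still between calls to the robot, and variables do not carry over. Pictures are saved under pics/ and viewed, at most 10 in all, crops included, and the job is handed in when it is done.

Besides the shell and the picture viewer there is one more tool, called after "Emit:" by a JSON object that holds its "name" and its "arguments". arm_command: Moves the arm, as the interface text tells. Scaled input: -1 to 1 covers 0.2 m each way for a shift and 45 degrees each way for a turn. Its arguments: {"type":"object","properties":{"increments":{"type":"array","items":{"type":"number"}}},"required":["increments"]}

```bash
mkdir -p pics; cat > h.py <<'E'
import numpy as np, cv2
from cell import env
from scipy.spatial.transform import Rotation as R
def grab(n,f=None):
    d=env.grab_frame(n)
    if f: cv2.imwrite('pics/'+f,d['color'][:,:,::-1])
    np.savez('pics/'+n+'.npz',**d); return d
def ray(d,u,v,z):
    K=np.array(d['mtx']);T=np.array(d['camera_from_world'])
    r=T[:3,:3].T@np.linalg.solve(K,[u,v,1]);c=-T[:3,:3].T@T[:3,3]
    return c+r*(z-c[2])/r[2]
def proj(d,p):
    T=np.array(d['camera_from_world']);q=np.array(d['mtx'])@(T[:3,:3]@np.array(p,float)+T[:3,3]);return q[:2]/q[2]
E
python3 - <<'E'
from h import *
for n in('top','side'):
    d=grab(n,n+'0.png');T=d['camera_from_world'];print(n,(-T[:3,:3].T@T[:3,3]).round(),d['mtx'][0,0],T[2,:3].round(2))
s=env.observe();print({k:np.round(v,3) for k,v in s.items()});print(R.from_rotvec(s['eef_rot']).as_matrix().round(3))
E
```

```text
top [ 447.  -33. 1072.] 461.4507287469315 [ 0.07 -0.   -1.  ]
side [-339. -834.  814.] 606.2438326283905 [ 0.61  0.58 -0.54]
{'t': np.float64(0.1), 'joint_positions': array([-1.408,  0.629,  0.038,  1.518, -0.027,  0.996, -0.02 ]), 'qd': array([-0.   , -0.001,  0.002, -0.003, -0.001, -0.   , -0.001]), 'effort': array([ 3.0000e-03, -5.6453e+01,  1.2300e+00, -1.9398e+01,  1.1000e-02,
        5.0000e-03,  0.0000e+00]), 'position': array([147.267, 632.529, 230.486]), 'eef_rot': array([-3.590e-01, -3.121e+00,  3.000e-03]), 'wrist_force': array([ 0.485, -0.029, -0.483]), 'moment': array([-0.002, -0.016,  0.008]), 'grasp_force': np.float64(0.0), 'gripper_width': np.float64(85.184)}
[[-0.974  0.227 -0.   ]
 [ 0.227  0.974 -0.002]
 [-0.    -0.002 -1.   ]]
```

View pics/top0.png

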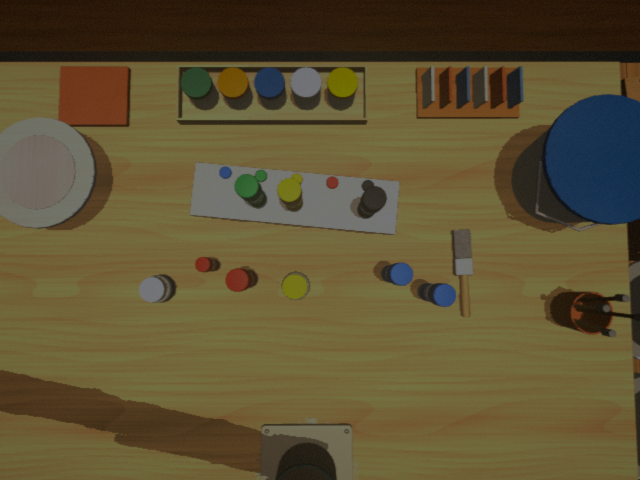

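View pics/side0.png

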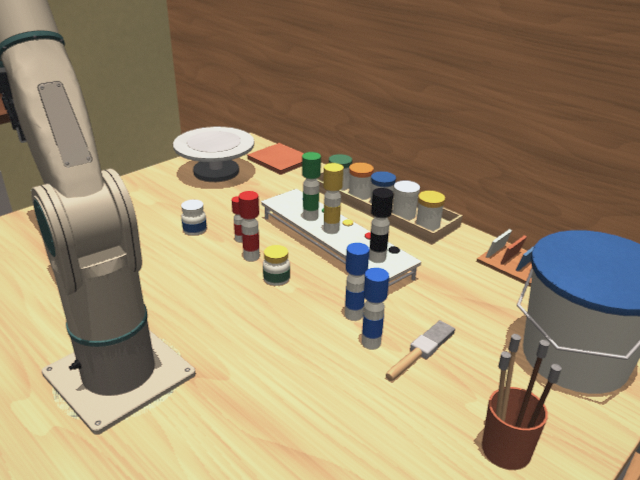

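Seen from above, the big red bottle's cap is at about (237,280) and the small red one's at (204,265). The blue bottle to use is at (400,274), since the other at (443,295) is further right. The chips for blue, green, yellow, red and black run from (225,173) to (368,186), and the red jar-free row has yellow and black beside the red place.

```bash
cat > m.py <<'E'
from h import *
from scipy.optimize import minimize
def mask(img,col):
    h=cv2.cvtColor(img,cv2.COLOR_RGB2HSV);H,S,V=h[...,0],h[...,1],h[...,2]
    if col=='black': return (V<60)
    r={'red':None,'blue':(100,130),'green':(45,80),'yellow':(26,34)}[col]
    m=((H<6)|(H>174)) if r is None else (H>=r[0])&(H<=r[1])
    return m&(S>150)&(V>60)
def blob(m,uv):
    n,l,s,c=cv2.connectedComponentsWithStats(m.astype(np.uint8))
    k=[i for i in range(1,n) if s[i,4]>15];i=min(k,key=lambda i:np.hypot(*(c[i]-uv)));return l==i,c[i],s[i,4]
a=np.linspace(0,2*np.pi,40)
def cap(d,x,y,z0,z1,r=23):
    P=[proj(d,(x+r*np.cos(t),y+r*np.sin(t),z)) for z in(z0,z1) for t in a]
    m=np.zeros((1920,2560),np.uint8);cv2.fillConvexPoly(m,cv2.convexHull((np.float32(P)*4).astype(np.int32)),255)
    return cv2.resize(m,(640,480),interpolation=cv2.INTER_AREA)/255.
def fit(items,x0,zb):
    f=lambda p:sum(np.abs(cap(d,p[0],p[1],zb+118,zb+170)-b)[b.any(1).argmax()-40 if 0 else slice(None)].sum() for d,b in items)
    s=minimize(f,x0,method='Nelder-Mead',options=dict(initial_simplex=np.array(x0)+[[0,0],[6,0],[0,6]],xatol=.2,fatol=.2));return s.x,s.fun
E
cat > m1.py <<'E'
from m import *
t=np.load('pics/top.npz');sd=np.load('pics/side.npz')
for n,uv,us,zb in[('red',(237,280),(249,205),0),('blue',(400,274),(357,259),0),('blue',(443,295),(376,285),0),('green',(247,186),(312,165),52),('yellow',(289,190),(333,178),52)]:
    bt,ct,at=blob(mask(t['color'],n),uv);bs,cs,as_=blob(mask(sd['color'],n),us)
    p=ray(t,*ct,zb+150)[:2]
    print(n,ct.round(1),at,cs.round(1),as_,p.round(),*[(fit(i,p,zb)[0].round(1),round(fit(i,p,zb)[1])) for i in([(t,bt)],[(sd,bs)],[(t,bt),(sd,bs)])])
for n,uv in[('blue',(225,173)),('green',(261,176)),('yellow',(297,180)),('red',(332,183)),('black',(368,186))]:
    b,c,A=blob(mask(t['color'],n),uv);print(n,c.round(1),A,ray(t,*c,57)[:2].round(1))
for n,uv in[('smallred',(204,265)),('jarw',(152,290)),('jary',(295,287))]: print(n,ray(t,*uv,90)[:2].round())
E
python3 m1.py
```

```text
red [236.1 279.4] 190 [245.8 204.2] 589 [432. 135.] (array([430.8, 127. ]), 337) (array([431.7, 137. ]), 145) (array([430.1, 134.1]), 488)
blue [407.5 274.4] 57 [364.7 276.9] 1607 [ 442. -207.] (array([ 443.9, -189.7]), 465) (array([ 441.1, -193.6]), 1081) (array([ 441.4, -193.3]), 1551)
blue [446.8 295.3] 178 [364.7 276.9] 1607 [ 400. -285.] (array([ 398.6, -273.8]), 407) (array([ 403.6, -269.5]), 990) (array([ 400.4, -272.3]), 1401)Traceback (most recent call last):
  File "m1.py", line 4, in <module>
    bt,ct,at=blob(mask(t['color'],n),uv);bs,cs,as_=blob(mask(sd['color'],n),us)
             ~~~~^^^^^^^^^^^^^^^^^^^^^^^
  File "m.py", line 11, in blob
    k=[i for i in range(1,n) if s[i,4]>15];i=min(k,key=lambda i:np.hypot(*(c[i]-uv)));return l==i,c[i],s[i,4]
                                             ~~~^^^^^^^^^^^^^^^^^^^^^^^^^^^^^^^^^^^^^
ValueError: min() iterable argument is empty
```

```bash
python3 - <<'E'
from h import *
t=np.load('pics/top.npz')['color'];h=cv2.cvtColor(t,cv2.COLOR_RGB2HSV)
for n,u,v in[('red',237,280),('redL',230,280),('blue',400,274),('blueR',408,274),('green',247,186),('yel',289,190),('blk',374,199),('cb',225,173),('cg',261,176),('cy',297,180),('cr',332,183),('ck',368,186),('wood',330,300),('shelf',310,200),('shad',415,290)]: print(n,h[v,u],h[v-3,u],h[v+3,u])
c=cv2.convertScaleAbs(t[150:310,180:460,::-1],alpha=2);cv2.imwrite('pics/c1.png',cv2.resize(c,None,fx=2.8,fy=2.8,interpolation=cv2.INTER_CUBIC))
E
```

```text
red [  6 188 118] [  5 182 119] [  5 183 117]
redL [  5 193 119] [  5 199 118] [  5 197 119]
blue [109 145 123] [108 148 121] [109 146 122]
blueR [109 153 120] [110 153 120] [109 153 118]
green [ 61 125 104] [ 60 130 102] [ 59 129 103]
yel [ 30 195 118] [ 31 199 118] [ 30 198 116]
blk [15 51 50] [18 68 49] [16 64 52]
cb [109 157 117] [109 155 117] [110 152 116]
cg [ 59 134 101] [ 59 128 102] [ 60 126 103]
cy [ 30 200 112] [ 31 203 118] [ 30 204 116]
cr [  5 174 117] [  5 169 118] [  4 169 118]
ck [15 60 51] [18 59 52] [21 58 44]
wood [ 23 123 118] [ 21 133 117] [ 23 131 117]
shelf [ 34  15 118] [ 30   9 117] [ 40   7 117]
shad [ 16 145  95] [ 17 146  84] [ 17 152  92]
```

View pics/c1.png

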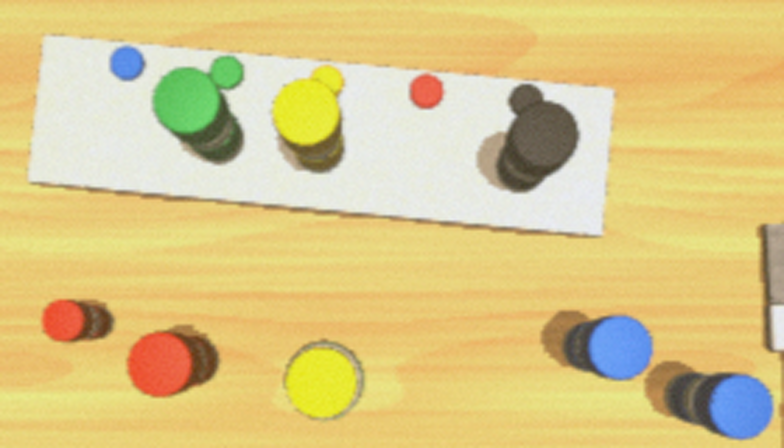

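The close-up shows only the tops of the caps lit, with dark sides. That means centroids of the bright top faces at z=170 will work. The red and blue chips are both fully visible.

```bash
cat > m1.py <<'E'
from m import *
t=np.load('pics/top.npz')
def mk(img,col,vmin=88):
    h=cv2.cvtColor(img,cv2.COLOR_RGB2HSV).astype(int);H,S,V=h[...,0],h[...,1],h[...,2]
    return {'red':(H<10)|(H>174),'blue':(H>=102)&(H<=118),'green':(H>=50)&(H<=72),'yellow':(H>=27)&(H<=34)}[col]&(S>{'red':140,'yellow':150}.get(col,85))&(V>vmin)
if __name__=='__main__':
  P={}
  for k,n,uv,z in[('red','red',(237,280),170),('small','red',(204,265),130),('blue','blue',(400,274),170),('blue2','blue',(443,295),170),('green','green',(247,186),222),('yellow','yellow',(289,190),222),('cb','blue',(225,173),57),('cr','red',(332,183),57),('jar','yellow',(295,287),75)]:
    b,c,A=blob(mk(t['color'],n),uv);w=ray(t,*c,z)
    s=ray(t,c[0]+1,c[1],z);P[k]=w[:2]
    print(k,c.round(1),'diam mm',round(2*np.sqrt(A/np.pi)*abs(s[1]-w[1]),1),w[:2].round(1))
  e=P['cr']-P['cb'];e/=np.linalg.norm(e);n=np.array([-e[1],e[0]]);yaw=np.arctan2(n[1],n[0])
  print('len',np.linalg.norm(P['cr']-P['cb']),'yaw',yaw, 'n',n)
  for k in('cr','cb'): print('place',k,(P[k]-54*n).round(1))
  print('neighb line offsets',[(np.dot(P[k]-P['cb'],n).round(1),np.dot(P[k]-P['cb'],e).round(1)) for k in('green','yellow')])
  s=env.observe();p=s['position'];print('t',s['t'],p.round(1),s['joint_positions'].round(2))
E
python3 m1.py
```

```text
red [236.7 279.6] diam mm 43.8 [432.5 129.8]
small [202.1 264. ] diam mm 29.9 [463.7 207.7]
blue [401.2 273.7] diam mm 43.1 [ 443.4 -190.9]
blue2 [444.3 294.9] diam mm 43.0 [ 402.3 -274.4]
green [248.6 183.4] diam mm 47.0 [611.8 100.2]
yellow [290. 188.] diam mm 46.6 [603.1  23.1]
cb [224.8 172. ] diam mm 25.4 [669.6 179.1]
cr [331.9 182.1] diam mm 24.8 [646.5 -59.3]
jar [294.3 286.3] diam mm 53.7 [416.6  22.9]
len 239.54089286620882 yaw -0.09695577392318656 n [ 0.99530347 -0.09680394]
place cr [592.7 -54.1]
place cb [615.9 184.4]
neighb line offsets [(np.float64(-49.9), np.float64(84.2)), (np.float64(-51.1), np.float64(161.7))]
t 0.1 [147.3 632.5 230.5] [-1.41  0.63  0.04  1.52 -0.03  1.   -0.02]
```

```bash
cat > g.py <<'E'
import sys
from h import *
# usage: g.py x,y,z[,yawdeg of tool y] ...  prints increments for each waypoint, chained
s=env.observe();p=s['position'];M=R.from_rotvec(s['eef_rot'])
print('t',round(float(s['t']),2),p.round(1),'z-axis',M.as_matrix()[:,2].round(4),'yaw',np.degrees(np.arctan2(*M.as_matrix()[1::-1,1])).round(1),'q',s['joint_positions'].round(2),'F',s['wrist_force'].round(1),'w',round(float(s['gripper_width']),1),round(float(s['grasp_force']),1))
for a in sys.argv[1:]:
    v=[float(i) for i in a.split(',')]
    b=np.radians(v[3]) if len(v)>3 else np.arctan2(*M.as_matrix()[1::-1,1])
    y=np.array([np.cos(b),np.sin(b),0]);z=np.array([0,0,-1.]);T=R.from_matrix(np.c_[np.cross(y,z),y,z])
    print(a,'->',(np.degrees((M.inv()*T).as_rotvec())/45).round(3),(M.inv().apply(np.array(v[:3])-p)/200).round(3))
    p=np.array(v[:3]);M=T
E
python3 g.py 250,470,250,50 350,300,250,22 432,130,250,-5.6
```

```text
t 0.1 [147.3 632.5 230.5] z-axis [-4.0e-04 -1.7e-03 -1.0e+00] yaw 76.9 q [-1.41  0.63  0.04  1.52 -0.03  1.   -0.02] F [ 0.5 -0.  -0.5] w 85.2 0.0
250,470,250,50 -> [-0.002  0.001  0.598] [-0.685 -0.675 -0.096]
350,300,250,22 -> [0.    0.    0.622] [-0.929 -0.33   0.   ]
432,130,250,-5.6 -> [0.    0.    0.613] [-0.942  0.062  0.   ]
```

Emit:
{"name": "arm_command", "arguments": {"increments": [0, 0, 0.598, -0.685, -0.675, -0.096, 1, 0, 0, 0.598, -0.685, -0.675, -0.096, 1, 0, 0, 0.598, -0.685, -0.675, -0.096, 1, 0, 0, 0.598, -0.685, -0.675, -0.096, 1, 0, 0, 0.598, -0.685, -0.675, -0.096, 1]}}

```text
t: 0.6
position: [254.8, 464.5, 251.1]
eef_rot: [1.088, 2.944, -0.004]
wrist_force: [-0.7, 1.1, 0.9]
gripper_width: 85.5
grasp_force: 0.0
```

Emit:
{"name": "arm_command", "arguments": {"increments": [0, 0, 0.622, -0.929, -0.33, 0, 1, 0, 0, 0.622, -0.929, -0.33, 0, 1, 0, 0, 0.622, -0.929, -0.33, 0, 1, 0, 0, 0.622, -0.929, -0.33, 0, 1, 0, 0, 0.622, -0.929, -0.33, 0, 1]}}

```text
t: 1.1
position: [353.1, 294.5, 250.7]
eef_rot: [1.769, 2.593, -0.003]
wrist_force: [0.7, 1.7, -0.6]
gripper_width: 85.1
grasp_force: 0.0
```

Emit:
{"name": "arm_command", "arguments": {"increments": [0, 0, 0.613, -0.942, 0.062, 0, 1, 0, 0, 0.613, -0.942, 0.062, 0, 1, 0, 0, 0.613, -0.942, 0.062, 0, 1, 0, 0, 0.613, -0.942, 0.062, 0, 1, 0, 0, 0.613, -0.942, 0.062, 0, 1, 0, 0, 0.613, -0.942, 0.062, 0, 1, 0, 0, 0.613, -0.942, 0.062, 0, 1]}}

```text
t: 1.8
position: [431.5, 132.0, 250.2]
eef_rot: [-2.323, -2.113, 0.001]
wrist_force: [0.3, 0.4, -0.6]
gripper_width: 85.6
grasp_force: 0.0
```

```bash
python3 - <<'E'
from h import *
d=grab('wrist','w1.png');grab('side','s1.png');T=d['camera_from_world'];print((-T[:3,:3].T@T[:3,3]).round(),T.round(2)[:3,:3],d['mtx'][0,0])
print(proj(d,(432,130,170)))
E
python3 g.py
```

```text
[439. 204. 394.] [[ 1.   -0.09 -0.  ]
 [-0.09 -0.95  0.28]
 [-0.03 -0.28 -0.96]] 335.7686808294197
[318.78421598 249.06475919]
t 1.9 [431.5 132.1 250.3] z-axis [-7.e-04  4.e-04 -1.e+00] yaw -5.4 q [-0.73  0.35  0.5   2.03 -0.23  0.81 -0.19] F [ 0.2 -0.4  1.3] w 85.9 0.0
```

View pics/w1.png

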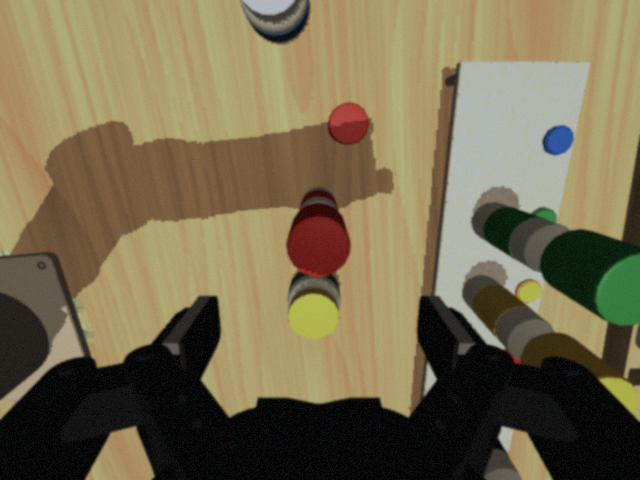

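The wrist view puts the red cap's top at about (319,247). I predicted (319,249), so the position is confirmed to about 1 mm and the fingers straddle it clear of everything. Next I go down and grip.

Emit:
{"name": "arm_command", "arguments": {"increments": [0, 0, 0, 0.005, 0, 0.12, 1, 0, 0, 0, 0.005, 0, 0.25, 1, 0, 0, 0, 0.005, 0, 0.37, 1, 0, 0, 0, 0.005, 0, 0.49, 1, 0, 0, 0, 0.005, 0, 0.58, 1, 0, 0, 0, 0.005, 0, 0.625, 1, 0, 0, 0, 0.005, 0, 0.625, 1, 0, 0, 0, 0.005, 0, 0.625, 1]}}

```text
t: 2.7
position: [432.5, 131.9, 125.9]
eef_rot: [2.326, 2.111, 0.001]
wrist_force: [-0.6, -0.3, -0.1]
gripper_width: 85.4
grasp_force: 0.0
```

Emit:
{"name": "arm_command", "arguments": {"increments": [0, 0, 0, 0, 0, 0, 0.7, 0, 0, 0, 0, 0, 0, 0.6, 0, 0, 0, 0, 0, 0, 0.5, 0, 0, 0, 0, 0, 0, 0.4, 0, 0, 0, 0, 0, 0, 0.3, 0, 0, 0, 0, 0, 0, 0.2, 0, 0, 0, 0, 0, 0, 0.2, 0, 0, 0, 0, 0, 0, 0.2]}}

```text
t: 3.5
position: [432.3, 131.7, 126.3]
eef_rot: [-2.327, -2.11, -0.002]
wrist_force: [-1.0, 0.0, 5.2]
gripper_width: 44.9
grasp_force: 60.2
```

```bash
python3 g.py 431.5,131,205 515,-46.5,205 515,-46.5,187 592.7,-54.1,187
```

```text
t 3.5 [432.3 131.7 126.3] z-axis [ 4.e-04  1.e-03 -1.e+00] yaw -5.6 q [-0.6   0.56  0.35  2.16 -0.41  0.49 -0.03] F [-1.   0.   5.2] w 44.9 60.2
431.5,131,205 -> [ 0.    -0.001  0.   ] [-0.003 -0.003 -0.394]
515,-46.5,205 -> [0. 0. 0.] [-0.843  0.502  0.   ]
515,-46.5,187 -> [0. 0. 0.] [0.   0.   0.09]
592.7,-54.1,187 -> [0. 0. 0.] [0.   0.39 0.  ]
```

Emit:
{"name": "arm_command", "arguments": {"increments": [0, 0, 0, 0, 0, -0.02, 0.2, 0, 0, 0, 0, 0, -0.06, 0.2, 0, 0, 0, 0, 0, -0.14, 0.2, 0, 0, 0, 0, 0, -0.24, 0.2, 0, 0, 0, 0, 0, -0.34, 0.2, 0, 0, 0, 0, 0, -0.43, 0.2, 0, 0, 0, 0, 0, -0.48, 0.2, 0, 0, 0, 0, 0, -0.5, 0.2]}}

```text
t: 4.3
position: [432.5, 131.6, 226.5]
eef_rot: [2.327, 2.11, 0.003]
wrist_force: [-0.1, 0.3, -2.8]
gripper_width: 44.9
grasp_force: 61.6
```

Emit:
{"name": "arm_command", "arguments": {"increments": [0, 0, 0, -0.03, 0.02, 0, 0.2, 0, 0, 0, -0.1, 0.06, 0, 0.2, 0, 0, 0, -0.2, 0.12, 0, 0.2, 0, 0, 0, -0.32, 0.19, 0, 0.2, 0, 0, 0, -0.44, 0.26, 0, 0.2, 0, 0, 0, -0.56, 0.33, 0, 0.2, 0, 0, 0, -0.68, 0.405, 0, 0.2, 0, 0, 0, -0.76, 0.45, 0, 0.2]}}

```text
t: 5.1
position: [507.2, -31.6, 224.5]
eef_rot: [2.33, 2.107, -0.003]
wrist_force: [-0.5, 0.8, -3.5]
gripper_width: 44.8
grasp_force: 61.6
```

Emit:
{"name": "arm_command", "arguments": {"increments": [0, 0, 0, -0.05, 0.03, 0, 0.2, 0, 0, 0, -0.08, 0.05, 0, 0.2, 0, 0, 0, -0.083, 0.052, 0, 0.2, 0, 0, 0, -0.083, 0.052, 0, 0.2]}}

```text
t: 5.5
position: [515.3, -45.3, 225.1]
eef_rot: [-2.325, -2.111, 0.001]
wrist_force: [-0.4, 0.5, -2.5]
gripper_width: 44.8
grasp_force: 61.6
```

```bash
python3 - <<'E'
from h import *
d=grab('side','s2.png');w=grab('wrist')
a=d['color'][100:400,200:460];b=w['color'][100:400]
a=cv2.resize(a,None,fx=1.6,fy=1.6);b=cv2.resize(b,(380,178))
o=np.zeros((480,796,3),np.uint8);o[:,:416]=a;o[:178,416:]=b;cv2.imwrite('pics/c2.png',o[:,:,::-1])
E
python3 g.py 515,-46.5,190,-5.6 592.7,-54.1,190
```

```text
t 5.6 [515.3 -44.9 225.3] z-axis [-7.e-04  8.e-04 -1.e+00] yaw -5.5 q [-0.29  0.48  0.48  1.9  -0.3   0.83  0.24] F [-1.  -0.2 -2.3] w 45.0 61.6
515,-46.5,190,-5.6 -> [-0.001 -0.001  0.002] [-0.008 -0.     0.177]
592.7,-54.1,190 -> [0. 0. 0.] [0.   0.39 0.  ]
```

View pics/c2.png

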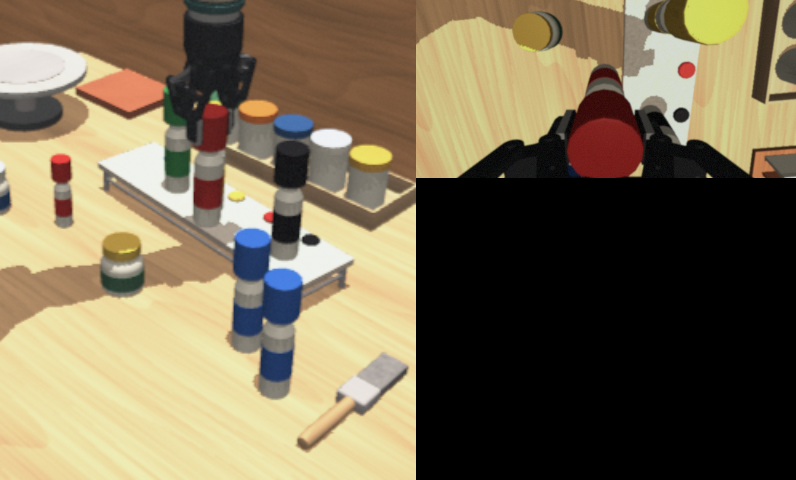

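The red bottle hangs upright in the gripper, in front of its gap. In the wrist crop the red chip at (687,70) is visible and clear.

Emit:
{"name": "arm_command", "arguments": {"increments": [0, 0, 0, -0.004, 0, 0.04, 0.2, 0, 0, 0, -0.008, 0, 0.11, 0.2, 0, 0, 0, -0.008, 0, 0.16, 0.2, 0, 0, 0, -0.008, 0.01, 0.177, 0.2, 0, 0, 0, -0.008, 0.04, 0.177, 0.2, 0, 0, 0, -0.008, 0.1, 0.177, 0.2, 0, 0, 0, -0.008, 0.18, 0.177, 0.2, 0, 0, 0, -0.008, 0.26, 0.177, 0.2]}}

```text
t: 6.4
position: [568.8, -52.8, 190.6]
eef_rot: [2.326, 2.11, 0.002]
wrist_force: [1.1, 0.1, -2.5]
gripper_width: 44.7
grasp_force: 61.7
```

Emit:
{"name": "arm_command", "arguments": {"increments": [0, 0, 0, 0, 0.06, 0, 0.2, 0, 0, 0, 0, 0.11, 0, 0.2, 0, 0, 0, 0, 0.128, 0, 0.2, 0, 0, 0, 0, 0.128, 0, 0.2, 0, 0, 0, 0, 0.128, 0, 0.2, 0, 0, 0, 0, 0.128, 0.015, 0.2, 0, 0, 0, 0, 0.128, 0.03, 0.2, 0, 0, 0, 0, 0.128, 0.035, 0.2]}}

```text
t: 7.2
position: [592.2, -55.1, 182.6]
eef_rot: [-2.327, -2.11, 0.001]
wrist_force: [0.6, -0.5, -1.8]
gripper_width: 44.9
grasp_force: 61.7
```

```bash
python3 - <<'E'
from h import *
d=grab('top','t2.png');w=grab('wrist','w2.png');s=grab('side')
a=cv2.resize(cv2.convertScaleAbs(d['color'][150:260,290:420],alpha=2),None,fx=3,fy=3);b=cv2.resize(s['color'][150:290,290:430],None,fx=3,fy=3)
o=np.zeros((420,810,3),np.uint8);o[:330,:390]=a;o[:,390:]=b;cv2.imwrite('pics/c3.png',o[:,:,::-1][:,:800])
E
python3 g.py 592.7,-53.5,178.3,-5.6
```

```text
t 7.35 [592.6 -55.3 183. ] z-axis [-3.e-04  0.e+00 -1.e+00] yaw -5.6 q [-0.22  0.64  0.44  1.74 -0.35  0.84  0.27] F [-0.2 -0.5 -2.2] w 44.8 61.7
592.7,-53.5,178.3,-5.6 -> [-0. -0.  0.] [ 0.009 -0.     0.023]
```

View pics/c3.png

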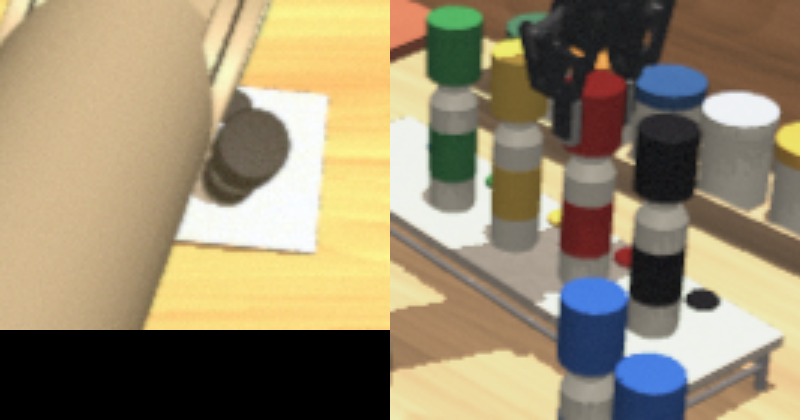

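Red stands upright in line between yellow and black, about 4.7 mm above the board. I'll lower it in small steps.

Emit:
{"name": "arm_command", "arguments": {"increments": [0, 0, 0, 0.008, 0, 0.005, 0.2, 0, 0, 0, 0.008, 0, 0.01, 0.2, 0, 0, 0, 0.008, 0, 0.014, 0.2, 0, 0, 0, 0.008, 0, 0.018, 0.2, 0, 0, 0, 0.008, 0, 0.018, 0.2, 0, 0, 0, 0.008, 0, 0.018, 0.2]}}

```text
t: 7.95
position: [592.9, -53.8, 179.5]
eef_rot: [-2.327, -2.11, 0.0]
wrist_force: [0.2, -0.3, -2.8]
gripper_width: 45.1
grasp_force: 61.7
```

Emit:
{"name": "arm_command", "arguments": {"increments": [0, 0, 0, 0, 0, 0.002, 0.2, 0, 0, 0, 0, 0, 0.004, 0.2, 0, 0, 0, 0, 0, 0.005, 0.2, 0, 0, 0, 0, 0, 0.005, 0.2]}}

```text
t: 8.35
position: [592.9, -53.7, 178.5]
eef_rot: [-2.327, -2.11, -0.0]
wrist_force: [0.1, -0.3, -1.9]
gripper_width: 44.7
grasp_force: 61.7
```

```bash
python3 g.py 592.7,-53.5,178.3,-5.6
```

```text
t 8.35 [592.9 -53.7 178.5] z-axis [-0.e+00  1.e-04 -1.e+00] yaw -5.6 q [-0.22  0.65  0.43  1.74 -0.35  0.83  0.27] F [ 0.1 -0.3 -1.9] w 44.7 61.7
592.7,-53.5,178.3,-5.6 -> [-0. -0.  0.] [ 0.001 -0.001  0.001]
```

Emit:
{"name": "arm_command", "arguments": {"increments": [0, 0, 0, 0, 0, 0.003, 0.2, 0, 0, 0, 0, 0, 0.005, 0.2, 0, 0, 0, 0, 0, 0.005, 0.2]}}

```text
t: 8.65
position: [592.9, -53.8, 178.3]
eef_rot: [2.327, 2.11, 0.001]
wrist_force: [-2.3, 0.6, 4.7]
gripper_width: 45.0
grasp_force: 62.1
```

Emit:
{"name": "arm_command", "arguments": {"increments": [0, 0, 0, 0, 0, 0.003, 0.2, 0, 0, 0, 0, 0, 0.003, 0.2]}}

```text
t: 8.85
position: [593.0, -53.9, 178.3]
eef_rot: [2.327, 2.11, 0.001]
wrist_force: [-3.6, 1.8, 9.4]
gripper_width: 44.9
grasp_force: 62.6
```

Contact at z=178.3, as expected. I'll relieve the press and open slowly.

Emit:
{"name": "arm_command", "arguments": {"increments": [0, 0, 0, 0, 0, -0.003, 0.2, 0, 0, 0, 0, 0, -0.004, 0.2, 0, 0, 0, 0, 0, -0.004, 0.5, 0, 0, 0, 0, 0, -0.004, 0.54, 0, 0, 0, 0, 0, -0.004, 0.57, 0, 0, 0, 0, 0, -0.004, 0.62, 0, 0, 0, 0, 0, -0.004, 0.7, 0, 0, 0, 0, 0, -0.004, 0.8]}}

```text
t: 9.65
position: [593.0, -53.7, 177.5]
eef_rot: [2.327, 2.11, -0.0]
wrist_force: [0.0, -0.4, 0.5]
gripper_width: 68.3
grasp_force: 0.0
```

Emit:
{"name": "arm_command", "arguments": {"increments": [0, 0, 0, 0, 0, 0, 1, 0, 0, 0, 0, 0, 0, 1, 0, 0, 0, 0, 0, -0.05, 1, 0, 0, 0, 0, 0, -0.15, 1, 0, 0, 0, 0, 0, -0.3, 1, 0, 0, 0, 0, 0, -0.45, 1, 0, 0, 0, 0, 0, -0.52, 1, 0, 0, 0, 0, 0, -0.52, 1]}}

```text
t: 10.45
position: [594.4, -54.2, 284.8]
eef_rot: [2.324, 2.108, 0.006]
wrist_force: [-0.4, 0.3, -0.7]
gripper_width: 85.2
grasp_force: 0.0
```

```bash
python3 g.py 515,-120,282,-9 443.4,-190.9,282,-18; python3 - <<'E'
from h import *
s=grab('side','s4.png');print(proj(s,(592.7,-53.8,222)))
E
```

```text
t 10.45 [594.4 -54.2 284.8] z-axis [ 5.7e-03 -3.0e-04 -1.0e+00] yaw -5.6 q [-0.26  0.53  0.49  1.62 -0.28  1.05  0.21] F [-0.4  0.3 -0.7] w 85.2 0.0
515,-120,282,-9 -> [ 0.007 -0.001  0.076] [-0.366 -0.363  0.012]
443.4,-190.9,282,-18 -> [0.  0.  0.2] [-0.406 -0.298  0.   ]
[357.83980546 178.86277382]
```

View pics/s4.png

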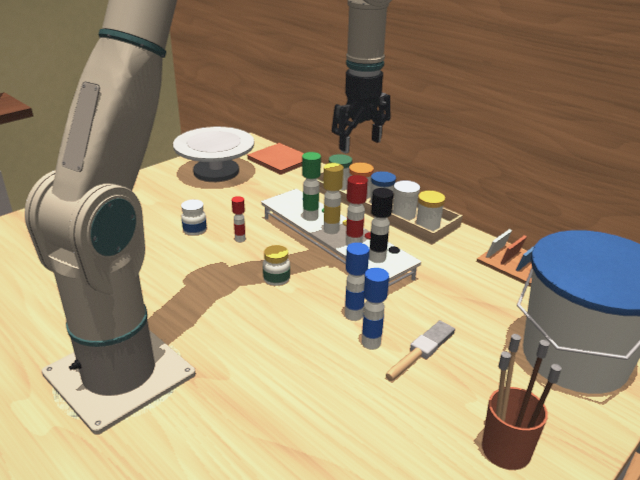

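Red stands upright in its place, cap top at (357,179) against (358,179) predicted. Next is blue.

```bash
python3 g.py 515,-120,270,-5.6 443.4,-190.9,250,-5.6
```

```text
t 10.5 [593.4 -53.8 283. ] z-axis [ 2.5e-03  1.0e-04 -1.0e+00] yaw -5.6 q [-0.26  0.54  0.49  1.62 -0.28  1.05  0.21] F [-0.3  0.4 -0.6] w 85.5 0.0
515,-120,270,-5.6 -> [ 0.003 -0.     0.   ] [-0.368 -0.358  0.064]
443.4,-190.9,250,-5.6 -> [0. 0. 0.] [-0.388 -0.322  0.1  ]
```

Emit:
{"name": "arm_command", "arguments": {"increments": [0, 0, 0, -0.18, -0.17, 0.03, 1, 0, 0, 0, -0.36, -0.34, 0.07, 1, 0, 0, 0, -0.54, -0.5, 0.11, 1, 0, 0, 0, -0.68, -0.62, 0.15, 1, 0, 0, 0, -0.756, -0.68, 0.164, 1, 0, 0, 0, -0.756, -0.68, 0.164, 1, 0, 0, 0, -0.756, -0.68, 0.164, 1, 0, 0, 0, -0.756, -0.68, 0.164, 1]}}

```text
t: 11.3
position: [443.8, -189.7, 248.6]
eef_rot: [-2.325, -2.113, -0.001]
wrist_force: [-0.0, -0.5, 0.3]
gripper_width: 85.3
grasp_force: 0.0
```

```bash
python3 - <<'E'
from m1 import *
d=grab('wrist','w3.png')
h=cv2.cvtColor(d['color'],cv2.COLOR_RGB2HSV)
for z,p in((170,(443.4,-190.9)),(0,(443.4,-190.9))):print(proj(d,(*p,z)).round(1))
print([proj(d,(443.4+23*np.cos(a),-190.9+23*np.sin(a),170)).round() for a in(0,1.57,3.14,4.71)])
u,v=proj(d,(443.4,-190.9,170)).astype(int);print(h[v,u],h[v-20:v+50:5,u].tolist())
E
python3 g.py 443.4,-190.9,126.3,-5.6
```

```text
[317.2 248.7]
[317.7 203.5]
[array([350., 246.]), array([314., 217.]), array([284., 252.]), array([320., 279.])]
[109 178  96] [[108, 176, 100], [108, 180, 99], [109, 185, 95], [110, 165, 99], [109, 178, 96], [109, 176, 94], [109, 176, 94], [109, 181, 93], [108, 187, 94], [108, 200, 92], [16, 68, 157], [19, 104, 176], [19, 106, 175], [18, 109, 176]]
t 11.35 [ 443.9 -189.7  248.6] z-axis [-0.e+00  4.e-04 -1.e+00] yaw -5.4 q [-0.02  0.41  0.51  1.96 -0.26  0.84  0.53] F [0.4 0.4 0.3] w 85.2 0.0
443.4,-190.9,126.3,-5.6 -> [-0.    -0.     0.003] [-0.006 -0.002  0.612]
```

View pics/w3.png

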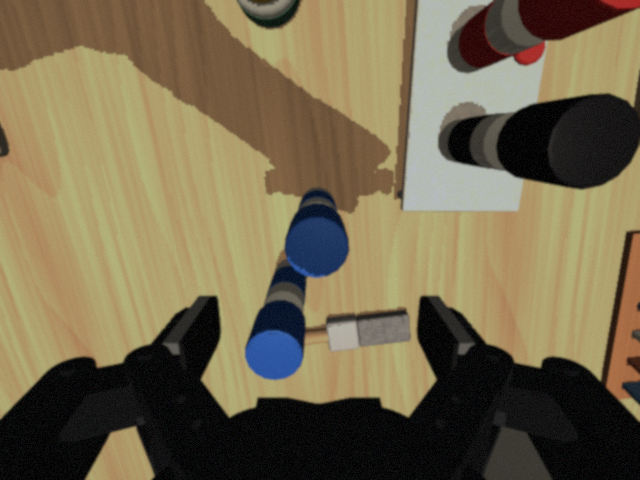

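The blue cap's top is at about (317,246), with the fingers centred on it to 1–2 mm. The second blue bottle at (275,345) is clear of them. Next I go down and grip.

Emit:
{"name": "arm_command", "arguments": {"increments": [0, 0, 0, 0, 0, 0.12, 1, 0, 0, 0, 0, 0, 0.25, 1, 0, 0, 0, 0, 0, 0.37, 1, 0, 0, 0, 0, 0, 0.49, 1, 0, 0, 0, 0, 0, 0.57, 1, 0, 0, 0, 0, 0, 0.61, 1, 0, 0, 0, 0, 0, 0.61, 1, 0, 0, 0, 0, 0, 0.61, 1]}}

```text
t: 12.15
position: [443.5, -190.8, 127.3]
eef_rot: [2.326, 2.111, 0.001]
wrist_force: [-0.3, -0.4, -0.1]
gripper_width: 85.3
grasp_force: 0.0
```

Emit:
{"name": "arm_command", "arguments": {"increments": [0, 0, 0, 0, 0, 0, 0.7, 0, 0, 0, 0, 0, 0, 0.6, 0, 0, 0, 0, 0, 0, 0.5, 0, 0, 0, 0, 0, 0, 0.4, 0, 0, 0, 0, 0, 0, 0.3, 0, 0, 0, 0, 0, 0, 0.2, 0, 0, 0, 0, 0, 0, 0.2, 0, 0, 0, 0, 0, 0, 0.2]}}

```text
t: 12.95
position: [443.1, -191.1, 127.7]
eef_rot: [2.327, 2.11, 0.001]
wrist_force: [-1.3, 0.2, 5.8]
gripper_width: 44.7
grasp_force: 60.5
```

Emit:
{"name": "arm_command", "arguments": {"increments": [0, 0, 0, 0, 0, -0.02, 0.2, 0, 0, 0, 0, 0, -0.06, 0.2, 0, 0, 0, 0, 0, -0.14, 0.2, 0, 0, 0, 0, 0, -0.24, 0.2, 0, 0, 0, 0, 0, -0.34, 0.2, 0, 0, 0, 0, 0, -0.43, 0.2, 0, 0, 0, 0, 0, -0.48, 0.2, 0, 0, 0, 0, 0, -0.5, 0.2]}}

```text
t: 13.75
position: [443.1, -191.0, 227.9]
eef_rot: [2.326, 2.11, 0.001]
wrist_force: [-0.3, 0.1, -2.4]
gripper_width: 44.9
grasp_force: 61.5
```

```bash
python3 g.py 480,0,265,-5.6 510,192.2,265,-5.6 540,192.2,190,-5.6 615.9,184.4,190
```

```text
t 13.75 [ 443.1 -191.   227.9] z-axis [ 1.5e-03 -4.0e-04 -1.0e+00] yaw -5.6 q [-0.01  0.43  0.5   1.99 -0.29  0.79  0.56] F [-0.3  0.1 -2.4] w 44.9 61.5
480,0,265,-5.6 -> [0.002 0.    0.   ] [ 0.968  0.091 -0.185]
510,192.2,265,-5.6 -> [0. 0. 0.] [0.971 0.056 0.   ]
540,192.2,190,-5.6 -> [0. 0. 0.] [0.015 0.149 0.375]
615.9,184.4,190 -> [0. 0. 0.] [-0.002  0.381  0.   ]
```

Emit:
{"name": "arm_command", "arguments": {"increments": [0, 0, 0, 0.03, 0.002, -0.02, 0.2, 0, 0, 0, 0.09, 0.007, -0.05, 0.2, 0, 0, 0, 0.17, 0.013, -0.08, 0.2, 0, 0, 0, 0.27, 0.02, -0.11, 0.2, 0, 0, 0, 0.38, 0.029, -0.14, 0.2, 0, 0, 0, 0.5, 0.038, -0.17, 0.2, 0, 0, 0, 0.62, 0.047, -0.185, 0.2, 0, 0, 0, 0.74, 0.056, -0.185, 0.2]}}

```text
t: 14.55
position: [468.1, -43.2, 263.6]
eef_rot: [-2.326, -2.11, 0.001]
wrist_force: [1.1, -0.2, -2.3]
gripper_width: 45.1
grasp_force: 61.5
```

Emit:
{"name": "arm_command", "arguments": {"increments": [0, 0, 0, 0.12, 0.009, 0, 0.2, 0, 0, 0, 0.24, 0.018, 0, 0.2, 0, 0, 0, 0.36, 0.027, 0, 0.2, 0, 0, 0, 0.48, 0.036, 0, 0.2, 0, 0, 0, 0.6, 0.045, 0, 0.2, 0, 0, 0, 0.72, 0.055, 0, 0.2, 0, 0, 0, 0.83, 0.063, 0, 0.2, 0, 0, 0, 0.93, 0.07, 0, 0.2]}}

```text
t: 15.35
position: [499.6, 140.7, 262.9]
eef_rot: [-2.325, -2.111, 0.003]
wrist_force: [0.2, -0.4, -2.4]
gripper_width: 44.9
grasp_force: 61.5
```

Emit:
{"name": "arm_command", "arguments": {"increments": [0, 0, 0, 0.08, 0.006, 0, 0.2, 0, 0, 0, 0.15, 0.011, 0, 0.2, 0, 0, 0, 0.21, 0.016, 0, 0.2, 0, 0, 0, 0.25, 0.019, 0, 0.2, 0, 0, 0, 0.269, 0.02, 0, 0.2, 0, 0, 0, 0.269, 0.02, 0, 0.2, 0, 0, 0, 0.269, 0.02, 0, 0.2]}}

```text
t: 16.05
position: [509.7, 191.3, 264.0]
eef_rot: [2.328, 2.109, -0.001]
wrist_force: [0.6, -0.1, -3.0]
gripper_width: 44.9
grasp_force: 61.5
```

```bash
python3 g.py 540,191.5,265,-5.6 540,191.5,190,-5.6 615.9,184,190; python3 -c "
from h import *
grab('side','s5.png')"
```

```text
t 16.05 [509.7 191.3 264. ] z-axis [-1.e-04 -5.e-04 -1.e+00] yaw -5.7 q [-0.73  0.47  0.47  1.78 -0.26  0.95 -0.25] F [ 0.6 -0.1 -3. ] w 44.9 61.5
540,191.5,265,-5.6 -> [-0.     0.001 -0.001] [ 0.016  0.151 -0.005]
540,191.5,190,-5.6 -> [0. 0. 0.] [0.    0.    0.375]
615.9,184,190 -> [0. 0. 0.] [-0.     0.381  0.   ]
```

View pics/s5.png

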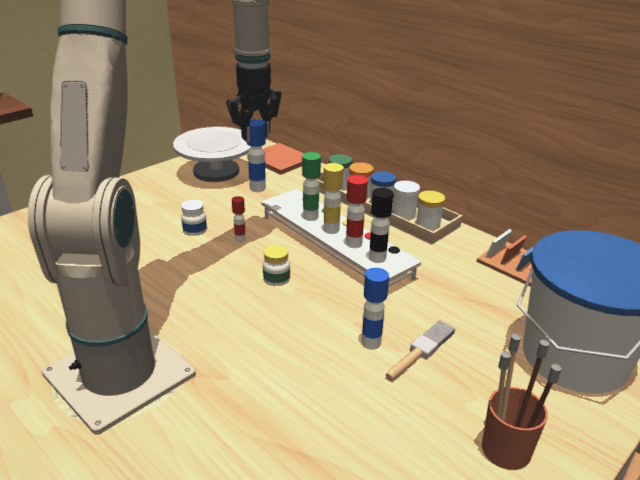

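The blue bottle hangs upright at about (257,155), in front of the shelf's left end and clear of the small red bottle. Next I move it forward, down, and in.

Emit:
{"name": "arm_command", "arguments": {"increments": [0, 0, 0, 0.005, 0.04, 0, 0.2, 0, 0, 0, 0.01, 0.1, 0, 0.2, 0, 0, 0, 0.016, 0.14, 0.02, 0.2, 0, 0, 0, 0.016, 0.151, 0.08, 0.2, 0, 0, 0, 0.016, 0.151, 0.17, 0.2, 0, 0, 0, 0.016, 0.151, 0.26, 0.2, 0, 0, 0, 0.016, 0.151, 0.33, 0.2, 0, 0, 0, 0.016, 0.151, 0.365, 0.2]}}

```text
t: 16.9
position: [538.9, 192.0, 188.5]
eef_rot: [-2.326, -2.109, 0.006]
wrist_force: [-0.4, -0.0, -2.5]
gripper_width: 44.6
grasp_force: 61.6
```

Emit:
{"name": "arm_command", "arguments": {"increments": [0, 0, 0, 0, 0.02, 0, 0.2, 0, 0, 0, 0, 0.07, 0, 0.2, 0, 0, 0, 0, 0.14, 0, 0.2, 0, 0, 0, 0, 0.22, 0, 0.2, 0, 0, 0, 0, 0.3, 0, 0.2, 0, 0, 0, 0, 0.36, 0, 0.2, 0, 0, 0, 0, 0.381, 0, 0.2, 0, 0, 0, 0, 0.381, 0, 0.2]}}

```text
t: 17.7
position: [617.0, 184.6, 191.3]
eef_rot: [2.327, 2.109, 0.002]
wrist_force: [-0.4, 0.5, -3.1]
gripper_width: 45.0
grasp_force: 61.7
```

```bash
python3 g.py 615.9,184,179.7,-5.6
```

```text
t 17.7 [617.  184.6 191.3] z-axis [ 0.0014  0.     -1.    ] yaw -5.6 q [-0.58  0.7   0.42  1.59 -0.33  0.93 -0.14] F [-0.4  0.5 -3.1] w 45.0 61.7
615.9,184,179.7,-5.6 -> [ 0.002 -0.    -0.001] [-0.003 -0.005  0.058]
```

Emit:
{"name": "arm_command", "arguments": {"increments": [0, 0, 0, -0.003, -0.005, 0.01, 0.2, 0, 0, 0, -0.003, -0.005, 0.025, 0.2, 0, 0, 0, -0.003, -0.005, 0.04, 0.2, 0, 0, 0, -0.003, -0.005, 0.048, 0.2, 0, 0, 0, -0.003, -0.005, 0.05, 0.2, 0, 0, 0, -0.003, -0.005, 0.05, 0.2]}}

```text
t: 18.3
position: [614.8, 184.5, 180.8]
eef_rot: [-2.327, -2.11, 0.0]
wrist_force: [-0.3, 0.9, -2.1]
gripper_width: 45.1
grasp_force: 61.7
```

Emit:
{"name": "arm_command", "arguments": {"increments": [0, 0, 0, 0, 0, 0.003, 0.2, 0, 0, 0, 0, 0, 0.005, 0.2, 0, 0, 0, 0, 0, 0.005, 0.2]}}

```text
t: 18.6
position: [614.9, 184.5, 179.9]
eef_rot: [-2.327, -2.11, -0.0]
wrist_force: [-0.3, -0.0, -2.7]
gripper_width: 44.8
grasp_force: 61.7
```

Emit:
{"name": "arm_command", "arguments": {"increments": [0, 0, 0, 0, 0, 0.003, 0.2, 0, 0, 0, 0, 0, 0.004, 0.2, 0, 0, 0, 0, 0, 0.004, 0.2]}}

```text
t: 18.9
position: [614.9, 184.5, 179.8]
eef_rot: [-2.327, -2.11, -0.001]
wrist_force: [-1.6, -0.3, 5.3]
gripper_width: 45.1
grasp_force: 61.9
```

Contact. I release it the same way.

Emit:
{"name": "arm_command", "arguments": {"increments": [0, 0, 0, 0, 0, -0.001, 0.2, 0, 0, 0, 0, 0, -0.001, 0.2, 0, 0, 0, 0, 0, -0.001, 0.5, 0, 0, 0, 0, 0, -0.001, 0.54, 0, 0, 0, 0, 0, -0.001, 0.57, 0, 0, 0, 0, 0, -0.001, 0.62, 0, 0, 0, 0, 0, -0.001, 0.7, 0, 0, 0, 0, 0, -0.001, 0.8]}}

```text
t: 19.7
position: [614.9, 184.5, 179.2]
eef_rot: [2.327, 2.11, -0.0]
wrist_force: [0.7, -0.5, -0.6]
gripper_width: 68.1
grasp_force: 0.0
```

Emit:
{"name": "arm_command", "arguments": {"increments": [0, 0, 0, 0, 0, 0, 1, 0, 0, 0, 0, 0, 0, 1, 0, 0, 0, 0, 0, -0.05, 1, 0, 0, 0, 0, 0, -0.15, 1, 0, 0, 0, 0, 0, -0.3, 1, 0, 0, 0, 0, 0, -0.45, 1, 0, 0, 0, 0, 0, -0.52, 1, 0, 0, 0, 0, 0, -0.52, 1]}}

```text
t: 20.5
position: [616.2, 184.6, 285.9]
eef_rot: [2.326, 2.109, 0.007]
wrist_force: [0.1, 0.1, -0.1]
gripper_width: 85.8
grasp_force: 0.0
```

```bash
python3 g.py 470,300,285,15
```

```text
t 20.5 [616.2 184.6 285.9] z-axis [ 0.0046  0.0016 -1.    ] yaw -5.6 q [-0.6   0.6   0.46  1.48 -0.28  1.12 -0.19] F [ 0.1  0.1 -0.1] w 85.8 0.0
470,300,285,15 -> [ 0.006 -0.002 -0.458] [ 0.503 -0.784  0.002]
```

Next I clear the arm from the top view so I can measure the result.

Emit:
{"name": "arm_command", "arguments": {"increments": [0, 0, -0.1, 0.12, -0.19, 0, 1, 0, 0, -0.2, 0.25, -0.39, 0, 1, 0, 0, -0.3, 0.38, -0.58, 0, 1, 0, 0, -0.4, 0.47, -0.74, 0, 1, 0, 0, -0.45, 0.5, -0.78, 0, 1, 0, 0, -0.45, 0.5, -0.78, 0, 1, 0, 0, -0.45, 0.5, -0.78, 0, 1]}}

```text
t: 21.2
position: [470.2, 298.0, 282.7]
eef_rot: [1.922, 2.483, -0.002]
wrist_force: [0.7, -0.6, -0.6]
gripper_width: 85.7
grasp_force: 0.0
```

```bash
python3 - <<'E'
from m1 import *
d=grab('top','t6.png');s=grab('side','s6.png')
for k,n,q in(('red','red',(592.7,-54.1)),('blue','blue',(615.9,184.4)),('green','green',(607.6,105)),('yellow','yellow',(600,25))):
    b,c,A=blob(mk(d['color'],n),proj(d,(*q,222)));print(k,c.round(1),A,ray(d,*c,222)[:2].round(1),'want',q)
o=np.zeros((500,800,3),np.uint8);a=cv2.resize(cv2.convertScaleAbs(d['color'][140:310,180:420],alpha=2),(400,283));o[:283,:400]=a
o[:,400:]=cv2.resize(s['color'][100:300,240:400],(400,500));cv2.imwrite('pics/c6.png',o[:,:,::-1])
E
python3 g.py
```

```text
red [332.  192.2] 480 [595.  -55.1] want (592.7, -54.1)
blue [203.9 181.9] 425 [614.7 183.3] want (615.9, 184.4)
green [248.7 183.4] 509 [611.8  99.9] want (607.6, 105)
yellow [290. 188.] 492 [603.   23.1] want (600, 25)
t 21.3 [470.8 297.5 282.9] z-axis [ 6.0e-04 -1.3e-03 -1.0e+00] yaw 14.4 q [-0.87  0.46  0.38  1.72 -0.19  1.   -0.17] F [0.7 0.2 0.3] w 85.6 0.0
```

View pics/c6.png

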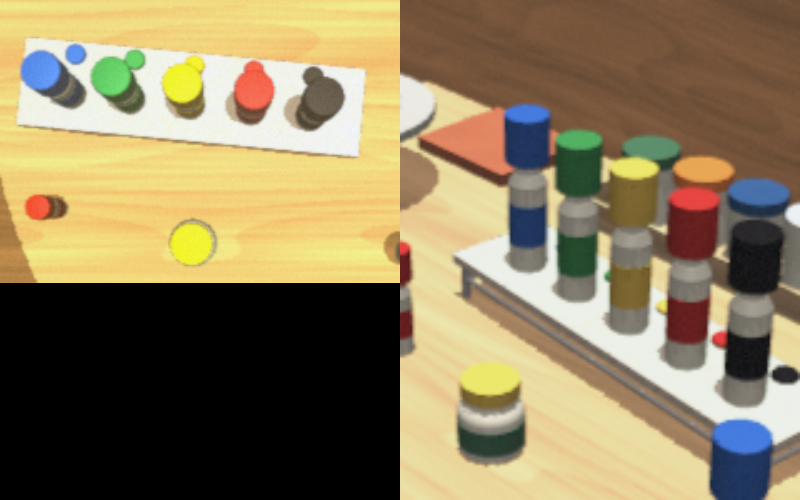

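All five bottles stand upright in one line. Red measures about 2.5 mm from its place and blue about 1.6 mm, while yellow and green read the same as at the start. I'm handing the job in.

```bash
python3 -c "
from cell import env
print(env.job_done())"
```

```text
the job is handed in; nothing more can be done
None
```

The red and blue bottles stand upright by their chips, about 2.5 mm and 1.6 mm from their places by the camera, with nothing else seen to move; the job is handed in at about 21 s, and the call gave no verdict.

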